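# Set the bar cutter's length stop and bring the chocolate bar up to it

### The arm

A 6-joint arm with a two-finger parallel gripper is mounted at the origin on the work surface. World frame = base frame: x ahead of the robot, y to its left, z up, the work surface at z = 0. Lengths are in m, angles in rad, forces in N, time in s.
With the tool pointing down it reaches from about 0.35 to 0.725 m from the base axis. Payload 4.3 kg.
Tool frame: the origin (TCP) lies midway between the tips of the shut fingers; the grasp point (between the pads) lies 19 mm behind it (robot.pinch_z is the distance from the TCP to the grasp point, in m); y points along the fingers, x is the direction in which the jaws open and shut, and the axes are right-handed (so a half turn about y gives the same grasp; the last joint's range is limited). The gripper opens to 85 mm and grips with 20 to 120 N. Pads are 22 mm wide; open, the fingers measure 114 mm over their backs; the gripper's body (76 mm by 85 mm) begins 54 mm behind the grasp point. The pads swing forward as they close: fully open they stand 13 mm farther back than shut.
Start: joints at [1.054, 0.377, 0.081, 1.274, 0, 1.46], TCP at [0.228, 0.528, 0.231] pointing down, gripper open.
Joint ranges: [-2.72, 2.72], [-0.84, 1.66], [-1.02, 1.22], [-1.77, 2.12], [-1.37, 1.28], [-3.14, 3.14]. Speed limits (rad/s): [2.57, 2.57, 3.14, 3.14, 3.14, 3.14].

### API

Orientations are given as [roll, pitch, yaw] about the fixed x, y, z axes, in that order (R = Rz(yaw) Ry(pitch) Rx(roll)).
In Python, from cell import robot gives the robot as it stands. Calls block until the motion is done:
- robot.move_ptp(position, orientation): joint-space move of the TCP to a pose.
- robot.servo_line(position, frame=None, vel=0.15, contact_N=None): straight line of the TCP; frame=None keeps the orientation; vel is the mean speed in m/s. With contact_N (N) it stops when the force on the tool has changed by that much, and returns True; else False.
- robot.set_joints(angles): joint-space move.
- robot.open() and robot.clamp(): open the fingers fully, or close them until they stop; the grip force is fixed at half the most.
- robot.sleep(seconds).
- robot.solve_ik(position, orientation): joint angles nearest the present ones, or None.
- robot.read_state(): the state.
- robot.capture(name): name is "side" or "top" or "wrist"; returns (picture, depth): 480x640x3 uint8, red, green, blue; 480x640 float32, m along the optical axis (not along the pixel's ray), 0 where there is no reading.
- robot.camera_params(name): a dict with "fx", "fy", "cx", "cy" (pixels), "extrinsics" (4x4, takes a point from camera to world coordinates). Camera axes: x right, y up, looking along -z (the intrinsics and any distortion apply to the point x, -y, -z); pixel columns grow to the right and rows downward; lengths in m; the calibration is good to about 2 mm. A picture is of the moment at which its call begins: read the wrist's pose just before it. camera_params takes no time and is no camera call; for the wrist camera it gives the pose at the moment of the call.
A pose or a line that the arm cannot do raises robot.IKError and nothing moves.
- robot.sign_off(): hands the job in, once; it reports no verdict.
The state is a dict: "t": time; "qpos": joint angles; "qvel": joint speeds; "joint_efforts": joint torques, N m; "eef_pos": TCP position; "eef_rot": TCP orientation; "force": force on the tool from outside, world axes, zero at the start; "torque": the same for the moment, N m; "width": finger opening in m.
Only numpy, scipy, OpenCV 4.12 (cv2) and the standard library are available. Lean on these libraries where they do the work, as an engineer would, in place of code of your own. Each camera call takes 0.05 s, during which the arm holds its last target.

### The job

Set up the bar cutter for the next cut. With the fingertips, push the length stop along its slotted rail towards the knife until its spring pin drops into the middle one of the three slots, then push the chocolate bar along its channel, under the raised knife, until its end lies flush against the stop, without shoving the stop out of its slot. Push gently, never pinch, force or lift the stop or the bar, keep off the knife, and leave the cut pieces, pralines, tools and mould lying as they are.

Things in the scene. Friction and masses are not known exactly. Their poses are not given: they have to be found in the camera images.
- cutter: Bench bar cutter, fixed: steel base 245 x 540 mm with a white bed, top 30 mm above the table. Origin on the table under the middle of the knife line; +y is the feeding direction (roughly the robot's left; the cutter is turned a little), +x away from the robot. Feed channel: y -275 to -12 mm, centred on x = 0, 38 mm wide, between guide strips 8 mm thick, 14 mm high. Past the knife the bed is open.
- slot_middle (a point): Centre of the middle slot of the index rail, at the rail's top, 52 mm above the table. The rail is a steel bar 24 mm wide along the cutter's y at its x = 60 mm, from y = 30 to 245 mm, with three V slots 16 mm wide across its top, 40 mm apart; the other two lie 40 mm before and beyond this one.
- stop_slide (a joint): Position of the length stop on its rail, m: 0 = pin over the middle slot, growing away from the knife (cutter's +y); other slots at -0.040 and +0.040. Range -0.055 to 0.090; it starts at +0.020 to +0.085, perhaps in the far slot. Slides with 2 to 5 N; within 6 mm of a slot's centre the pin drops, the stop slips to the centre and the push falls away; to push it out of a slot takes 15 to 20 N.
- stop_pin (a joint): How far the stop's spring pin has dropped, m: 0 to 0.001 while its ball nose rides on the rail's top, about 0.004 to 0.0045 when seated in a slot. Its black knob, 18 mm across, on top of the carriage sinks by the same amount; leave it to its spring.
- stop: The length stop: aluminium carriage astride the rail with stop plate, push tab and spring pin. Origin on its pin's axis at the rail's top, 52 mm above the table; axes as the cutter's. The carriage is 38 (x) x 44 (y) mm, its top 69 mm above the table.
- stop_tab (a point): Upright steel push tab on the stop's carriage, 34 mm wide (cutter's x), 8 mm thick (y), 35 mm high. This point: the centre of its broad face away from the knife (+y), 21 mm along y from the pin's axis, 86.5 mm above the table. Under it the carriage, 38 x 44 mm, top 69 mm above the table, ends 1 mm beyond that face. Free space on the tab's +y side; the pin's knob stands 4 mm off its other side.
- stop_face (a point): Point on the stop plate's face that looks to the knife (-y), on the channel's centre line, 48 mm above the table; axes as the cutter's. The plate, 66 mm wide and 8 mm thick, reaches from the carriage over the bed, from 32 to 69 mm above the table; the face lies 90 mm past the knife line when the stop is in the middle slot.
- bar: The chocolate bar: dark rigid block 34 (x) x 170 (y) x 32 (z) mm, 0.17 to 0.34 kg, lying in the feed channel with about 2 mm play on either side. Origin at the centre of its underside, 30 mm above the table; y along its length, towards the stop. Slides with about 1 to 3 N.
- bar_front (a point): Centre of the bar's end face that looks towards the knife and stop (+y), 46 mm above the table.
- bar_rear (a point): Centre of the bar's other end face (-y), the one to push; 46 mm above the table. The face reaches 16 mm up and down from here and stands 18 mm clear above the guide strips. At least 30 mm behind it is free down to the bed and guide strips.
- knife: The knife, on a stiff hinge, swung up and a little back past the vertical: thin blade with black handle in the cutter's plane y = 0. Origin at its pivot, at the cutter's x = 114 mm, 52 mm above the table; it reaches 300 mm above the table and spans x = 85 to 215 mm of the cutter.
- piece_a: Cut piece of bar, loose, 34 x 50 x 32 mm, on the bed beside the stop, nearer the robot. Leave it. Origin at the centre of its underside.
- piece_b: A second cut piece, the same. Leave it.
- praline_a: Fluted dark praline, loose, 36 mm across, 20 mm high, on the table in front of the cutter. Leave it. Origin under its centre.
- praline_b: The same, beside it. Leave it.
- praline_c: The same, left of the cutter. Leave it.
- spatula: Cranked palette knife lying on the table in front of the cutter, 300 mm long, 30 mm wide, 18 mm high. Leave it. Origin under its middle, y along its length.
- scraper: Steel bench scraper with black grip lying right of the cutter, 120 x 115 x 22 mm. Leave it.
- mould: Polycarbonate praline mould lying left of the cutter, 275 x 135 x 24 mm. Leave it. Origin under its centre.
There are look-alikes about, which are no part of the job. Of the things that look like the bar, the largest one is meant.

How it is judged:
By the outcome, as a careful person would: the job done as asked, in the order asked, and still so for the second after the job is handed in, with the robot touching nothing.
It also fails if it takes over 51 s, if anything falls off the work surface, if the arm or the gripper's body presses on something with over 40 N, if the wrist force passes 120 N, or if a joint passes its speed limit or range.

## Working session

There is one attempt and no reset: what is moved stays moved. The work goes in short steps, each a Python script; the robot and the scene stay as the last script left them, time stands still between calls to the robot, and variables do not carry over. Pictures are saved under pics/ and viewed, and the job is handed in when it is done.

```bash
ls; mkdir -p pics
python3 - <<'E'
from cell import robot
import cv2, numpy as np
s=robot.read_state(); print(s)
for n in ["side","top","wrist"]:
    p=robot.camera_params(n); print(n,p)
    im,d=robot.capture(n)
    np.savez(f"pics/{n}0.npz",im=im,d=d,E=p["extrinsics"])
    cv2.imwrite(f"pics/{n}0.png",im[:,:,::-1])
E
```

```text
pics
{'t': 0.0, 'qpos': array([1.05366382e+00, 3.78087468e-01, 7.96184429e-02, 1.27439270e+00,
       2.55234832e-07, 1.46047177e+00]), 'qvel': array([ 0.00061703,  0.00080308, -0.00103748,  0.00025613, -0.00026431,
       -0.00012661]), 'joint_efforts': array([-1.74689481e-03, -4.63608527e+01,  2.69872767e+01,  2.08760344e-02,
       -2.72520119e-04, -4.04344547e-06]), 'eef_pos': array([0.22719606, 0.52749503, 0.23034405]), 'eef_rot': array([-1.57056867,  0.00205281,  1.16398861]), 'force': array([-0.49508914,  0.00937764, -0.3300021 ]), 'torque': array([-0.00639755, -0.01400455,  0.06130023]), 'width': 0.08536590702282683}
side {'fx': 613.5091166453856, 'fy': 613.5091166453856, 'cx': 314.9887554894493, 'cy': 245.90494174805383, 'extrinsics': array([[ 0.96942777,  0.17809739, -0.16879315,  0.25693725],
       [-0.24501806,  0.66540652, -0.70512433, -0.90215251],
       [-0.01326474,  0.72492447,  0.68870063,  0.9851848 ],
       [ 0.        ,  0.        ,  0.        ,  1.        ]])}
top {'fx': 507.3380005787412, 'fy': 507.3380005787412, 'cx': 319.2216172608915, 'cy': 244.84158051492403, 'extrinsics': array([[ 0.00833406,  0.99659815, -0.08199189,  0.37552859],
       [-0.99989671,  0.00926561,  0.01098754,  0.05270278],
       [ 0.01170987,  0.08189185,  0.99657243,  1.18956151],
       [ 0.        ,  0.        ,  0.        ,  1.        ]])}
wrist {'fx': 395.3412546259365, 'fy': 395.3412546259365, 'cx': 318.5814748084852, 'cy': 243.3014121648444, 'extrinsics': array([[ 0.3956488 , -0.88644305, -0.24016815,  0.16527709],
       [ 0.9183996 ,  0.38129637,  0.10561843,  0.55382125],
       [-0.00204948, -0.26235813,  0.9649684 ,  0.37412187],
       [ 0.        ,  0.        ,  0.        ,  1.        ]])}
```

View pics/top0.png

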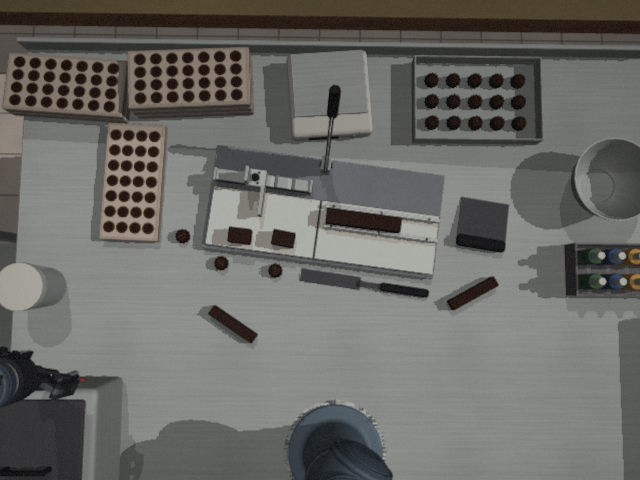

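View pics/side0.png

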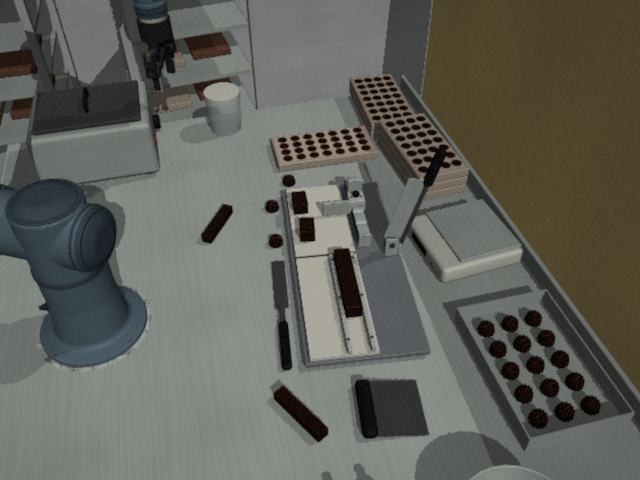

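View pics/wrist0.png

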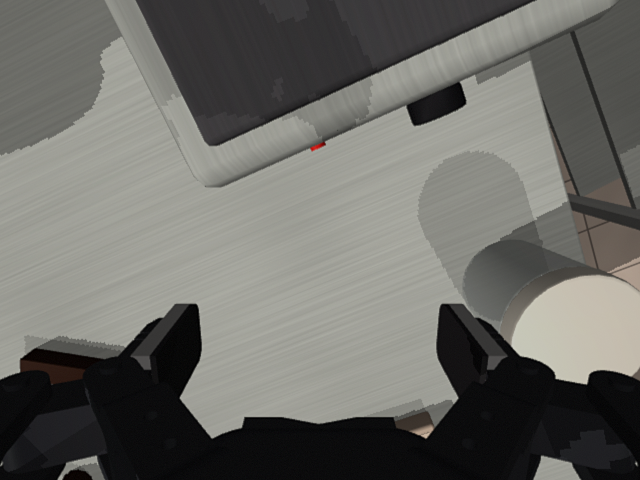

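```bash
cat > h.py <<'E'
import numpy as np, cv2
K={"side":(613.509,314.989,245.905),"top":(507.338,319.2216,244.8416),"wrist":(395.3413,318.5815,243.3014)}
def load(n,f):
    z=np.load(f); return z["im"],z["d"],z["E"]
def unproj(n,E,u,v,d):
    f,cx,cy=K[n]; u=np.asarray(u,float);v=np.asarray(v,float);d=np.asarray(d,float)
    p=np.stack([(u-cx)/f*d,-(v-cy)/f*d,-d],-1)
    return p@E[:3,:3].T+E[:3,3]
def cloud(n,f):
    im,d,E=load(n,f); v,u=np.mgrid[:480,:640]
    return unproj(n,E,u,v,d),im,d
def proj(n,E,P):
    f,cx,cy=K[n]; q=(np.asarray(P,float)-E[:3,3])@E[:3,:3]
    return np.stack([cx+f*q[...,0]/-q[...,2],cy-f*q[...,1]/-q[...,2]],-1)
def ray_z(n,E,u,v,z):
    f,cx,cy=K[n]; r=np.array([(u-cx)/f,-(v-cy)/f,-1.])@E[:3,:3].T
    return E[:3,3]+r*(z-E[2,3])/r[2]
E
python3 - <<'E'
from h import *
im,d,E=load("top","pics/top0.npz")
c=im[130:290,190:460,::-1]
cv2.imwrite("pics/topcrop.png",cv2.resize(c,None,fx=2.96,fy=2.96,interpolation=cv2.INTER_CUBIC))
P,_,_=cloud("top","pics/top0.npz")
for (u,v) in [(255,177),(262,205),(360,219),(240,236),(283,240),(300,225),(400,190),(350,300),(330,160)]:
    print((u,v),P[v,u].round(4))
im,d,E=load("side","pics/side0.npz")
c=im[150:370,250:450,::-1]
cv2.imwrite("pics/sidecrop.png",cv2.resize(c,None,fx=2.7,fy=2.7,interpolation=cv2.INTER_CUBIC))
E
```

```text
(255, 177) [0.6167 0.1843 0.078 ]
(262, 205) [0.5575 0.1698 0.0569]
(360, 219) [ 0.5279 -0.0511  0.0574]
(240, 236) [0.4864 0.217  0.0621]
(283, 240) [0.4781 0.1209 0.0651]
(300, 225) [0.5164 0.0845 0.0295]
(400, 190) [ 0.6028 -0.1485  0.017 ]
(350, 300) [ 0.3449 -0.0334 -0.0013]
(330, 160) [0.6584 0.0178 0.0724]
```

View pics/topcrop.png

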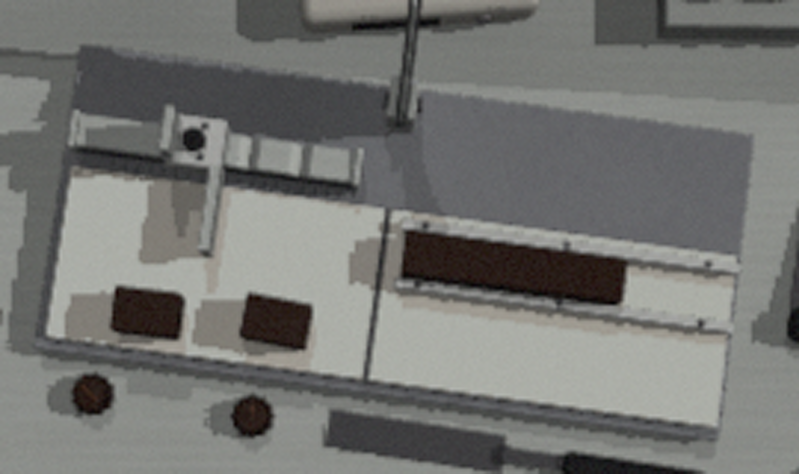

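View pics/sidecrop.png

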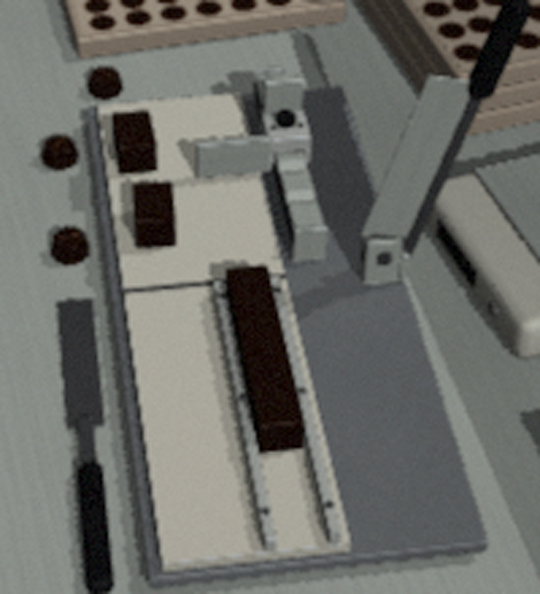

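Run:
```python
from h import *
im,d,E=load("top","pics/top0.npz")
g=lambda x,y:(190+(x+.5)/2.96-.5,130+(y+.5)/2.96-.5)
def w(x,y,z): return ray_z("top",E,*g(x,y),z)
for nm,x,y,z in [("baseTL",80,45,.02),("baseTR",752,132,.02),("baseBR",716,437,.02),("baseBL",40,347,.02),("knTop",388,208,.03),("knBot",368,382,.03),
 ("barFL",404,231,.062),("barFR",402,279,.062),("barRL",626,260,.062),("barRR",622,304,.062),("stripUL",402,214,.044),("stripUR",738,262,.044),("stripLL",397,284,.044),("stripLR",731,328,.044),
 ("railnear",358,168,.052),("railfar",74,130,.052),("s1",303,158,.052),("s2",250,152,.052),("knob",194,139,.08),
 ("plateEndface",206,254,.06),("plateNearEdge",213,254,.069),("plateNearTop",224,165,.069)]:
    print(nm,w(x,y,z).round(4))
P,_,_=cloud("top","pics/top0.npz")
# bar side depth
Q,im2,d2=cloud("side","pics/side0.npz")
for n,P in (("top",P),("side",Q)):
  I=im if n=="top" else im2
  m=(P[...,2]>.05)&(P[...,2]<.075)&(I.max(-1)<75)&(P[...,0]>.45)&(P[...,0]<.6)&(P[...,1]<.07)&(P[...,1]>-.25)
  q=P[m]; r=cv2.minAreaRect(q[:,:2].astype(np.float32)); print(n,m.sum(),q[:,2].mean(),np.median(q[:,2]),r)
```

```text
baseTL [0.7048 0.2823 0.02  ]
baseTR [ 0.6407 -0.251   0.02  ]
baseBR [ 0.399 -0.22   0.02 ]
baseBL [0.4645 0.3074 0.02  ]
knTop [0.575  0.0373 0.03  ]
knBot [0.439  0.0516 0.03  ]
barFL [0.552  0.0254 0.062 ]
barFR [0.5154 0.0267 0.062 ]
barRL [ 0.5316 -0.1431  0.062 ]
barRR [ 0.498  -0.1399  0.062 ]
stripUL [0.5681 0.0266 0.044 ]
stripUR [ 0.5334 -0.2327  0.044 ]
stripLL [0.5137 0.0301 0.044 ]
stripLR [ 0.4822 -0.2268  0.044 ]
railnear [0.602  0.0608 0.052 ]
railfar [0.6292 0.2789 0.052 ]
s1 [0.6094 0.1031 0.052 ]
s2 [0.6136 0.1438 0.052 ]
knob [0.6171 0.1836 0.08  ]
plateEndface [0.5333 0.1752 0.06  ]
plateNearEdge [0.532 0.169 0.069]
plateNearTop [0.5999 0.1619 0.069 ]
top 1108 0.06116598462784687 0.061288702959550134 ((0.5272524356842041, -0.058121100068092346), (0.16827858984470367, 0.034008387476205826), 82.81668853759766)
side 1062 0.06099130216530306 0.06135103951772136 ((0.5304566621780396, -0.03883965313434601), (0.22387206554412842, 0.056020643562078476), 74.50798797607422)
```

```bash
cat >> h.py <<'E'
yaw0=-.124
O=np.array([.5419,.0409])
def C(x,y,z):
    ex=np.array([np.cos(yaw0),np.sin(yaw0)]);ey=np.array([-np.sin(yaw0),np.cos(yaw0)])
    return [*(O+x*ex+y*ey),z]
def toC(p):
    p=np.asarray(p,float);ex=np.array([np.cos(yaw0),np.sin(yaw0)]);ey=np.array([-np.sin(yaw0),np.cos(yaw0)])
    q=p[...,:2]-O
    return np.stack([q@ex,q@ey,p[...,2]],-1)
E
python3 - <<'E'
from h import *
from cell import robot
for y in (yaw0,yaw0+np.pi):
  for p in (C(.058,.215,.2),C(.058,.205,.083),C(.058,.14,.083),C(0,-.21,.049),C(0,-.07,.049),C(0,-.21,.2)):
    q=robot.solve_ik(p,[-np.pi/2,0,y]); print(y,None if q is None else np.round(q,2))
E
```

```text
-0.124 [0.28 0.6  0.35 1.33 0.   1.98]
-0.124 [0.27 0.64 0.12 1.05 0.   1.96]
-0.124 [0.17 0.58 0.02 1.01 0.   1.87]
-0.124 [-0.43  0.44 -0.33  0.81  0.    1.26]
-0.124 [-0.17  0.42 -0.35  0.8   0.    1.52]
-0.124 [-0.43  0.32 -0.08  1.17  0.    1.26]
3.017592653589793 [ 0.28  0.6   0.35  1.33 -0.   -1.17]
3.017592653589793 [ 0.27  0.64  0.12  1.05 -0.   -1.18]
3.017592653589793 [ 0.17  0.58  0.02  1.01 -0.   -1.27]
3.017592653589793 [-0.43  0.44 -0.33  0.81 -0.   -1.88]
3.017592653589793 [-0.17  0.42 -0.35  0.8  -0.   -1.62]
3.017592653589793 [-0.43  0.32 -0.08  1.17 -0.   -1.88]
```

Run:
```python
from h import *
from cell import robot
robot.move_ptp(C(.058,.215,.2),[-np.pi/2,0,yaw0]); print(robot.read_state()["t"])
robot.clamp(); s=robot.read_state(); print(s["t"],s["width"],s["eef_pos"],toC(s["eef_pos"]),s["eef_rot"],s["force"])
p=robot.camera_params("wrist"); im,d=robot.capture("wrist")
np.savez("pics/w1.npz",im=im,d=d,E=p["extrinsics"]); cv2.imwrite("pics/w1.png",im[:,:,::-1])
```

```text
1.925
2.6917 -0.00011997508607919831 [0.62606688 0.24700429 0.19998435] [0.05802914 0.21493176 0.19998435] [-1.57080095e+00  4.44480688e-05 -1.24101096e-01] [0.46024048 0.31851929 0.19698493]
```

View pics/w1.png

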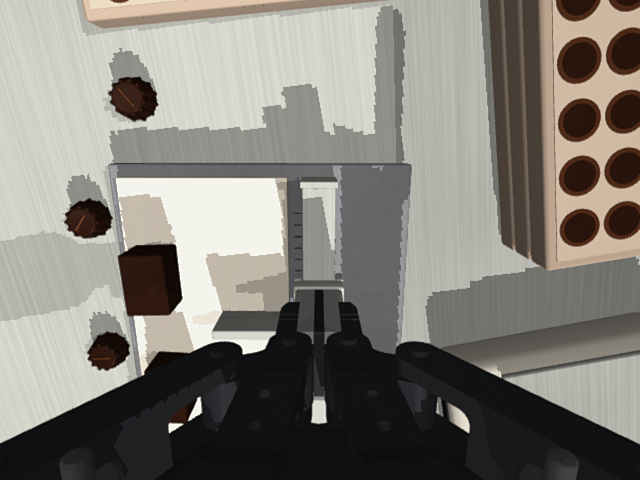

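Run:
```python
from h import *
P,im,d=cloud("wrist","pics/w1.npz"); c=toC(P)
for v in list(range(176,192,3))+list(range(270,304,2)): print(v,c[v,300].round(4),c[v,335].round(4))
print("row287")
for u in range(284,356,4): print(u,c[287,u].round(4))
print("bed right/left edges row 200",[ (u,c[200,u].round(3)) for u in (114,120,284,292,298,304,334,340,406,412)])
cv2.imwrite("pics/w1c.png",cv2.resize(im[160:340,190:430,::-1],None,fx=3.2,fy=3.2,interpolation=cv2.INTER_CUBIC))
```

```text
176 [0.0419 0.2495 0.0212] [0.0702 0.2494 0.0204]
179 [0.0419 0.2471 0.0212] [0.0694 0.2492 0.0418]
182 [0.0435 0.2486 0.0566] [0.0688 0.2487 0.0567]
185 [0.0435 0.2464 0.0559] [0.0688 0.2466 0.0572]
188 [0.0418 0.2398 0.0215] [0.0688 0.2443 0.0566]
191 [0.0418 0.2374 0.0217] [0.0703 0.2375 0.0221]
270 [0.041  0.1695 0.0218] [0.0711 0.1691 0.0207]
272 [0.041  0.1679 0.0223] [0.0711 0.1676 0.0215]
274 [0.0419 0.1732 0.0424] [0.0702 0.1728 0.0412]
276 [0.0422 0.1734 0.0476] [0.0701 0.1726 0.0453]
278 [0.0423 0.1726 0.0501] [0.0701 0.1704 0.044 ]
280 [0.0425 0.1731 0.0558] [0.0701 0.1689 0.0447]
282 [0.0428 0.1734 0.0609] [0.0694 0.1733 0.0608]
284 [0.043  0.1737 0.0658] [0.0692 0.1736 0.0657]
286 [0.0431 0.1731 0.0685] [0.0691 0.1732 0.0687]
288 [0.0431 0.1717 0.069 ] [0.0691 0.1719 0.0695]
290 [0.0434 0.1723 0.0744] [0.0631 0.2255 0.2061]
292 [0.0435 0.1721 0.0777] [0.063  0.2258 0.2089]
294 [0.0437 0.1723 0.0818] [0.0629 0.2255 0.2102]
296 [0.0439 0.1722 0.0852] [0.0628 0.2255 0.2119]
298 [0.0504 0.2257 0.2141] [0.0628 0.2252 0.213 ]
300 [0.0505 0.2254 0.2154] [0.0627 0.225  0.2144]

[... 248 characters left out ...]
2 [0.0521 0.1727 0.0696]
316 [0.055  0.173  0.0702]
320 [0.058  0.1725 0.069 ]
324 [0.0609 0.1728 0.0696]
328 [0.0639 0.1725 0.069 ]
332 [0.0669 0.1727 0.0695]
336 [0.0698 0.1728 0.0697]
340 [0.0729 0.1723 0.0683]
344 [0.0791 0.1538 0.0216]
348 [0.0826 0.1536 0.0211]
352 [0.086  0.1539 0.022 ]
bed right/left edges row 200 [(114, array([-0.111,  0.23 ,  0.021])), (120, array([-0.101,  0.232,  0.032])), (284, array([0.029, 0.232, 0.031])), (292, array([0.035, 0.23 , 0.021])), (298, array([0.04 , 0.23 , 0.022])), (304, array([0.046, 0.235, 0.054])), (334, array([0.068, 0.235, 0.054])), (340, array([0.075, 0.23 , 0.021])), (406, array([0.128, 0.23 , 0.022])), (412, array([0.138, 0.227, 0.001]))]
```

View pics/w1c.png

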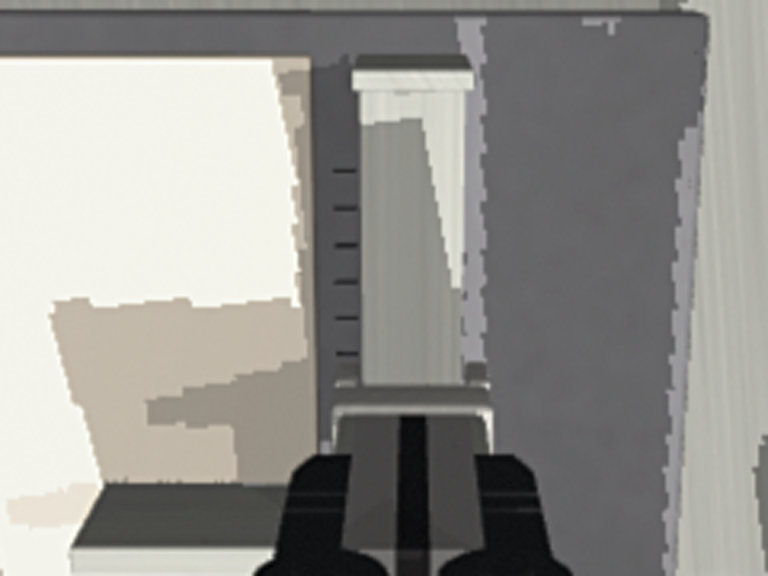

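Run:
```python
from h import *
from cell import robot
ey=np.array([-np.sin(yaw0),np.cos(yaw0)])
def st(l):
    s=robot.read_state(); print(l,round(s["t"],2),toC(s["eef_pos"]).round(4),"Fy",round(float(s["force"][:2]@ey),2),s["force"].round(1)); return s
robot.servo_line(C(.057,.205,.084),vel=.12); st("down")
r=robot.servo_line(C(.057,.170,.084),vel=.03,contact_N=4); print(r); s=st("contact")
y0=toC(s["eef_pos"])[1]
y=y0
while y>y0-.012:
    y-=.003
    hit=robot.servo_line(C(.057,y,.084),vel=.03,contact_N=24); s=st("push %.4f %s"%(y,hit))
```

```text
down 3.86 [0.0577 0.2054 0.085 ] Fy 1.13 [-0.   1.1  1.2]
True
contact 4.62 [0.0568 0.1836 0.0837] Fy 1.53 [0.9 1.4 0.2]
push 0.1806 False 4.88 [0.0568 0.1832 0.0838] Fy 7.79 [ 1.2  7.7 -2.5]
push 0.1776 False 5.12 [0.0567 0.1823 0.0838] Fy 13.3 [ 1.8 13.2 -3.5]
push 0.1746 False 5.38 [0.0567 0.1798 0.0838] Fy 12.99 [ 1.9 12.9 -4.2]
push 0.1716 False 5.62 [0.0567 0.1735 0.0837] Fy 3.53 [ 1.3  3.4 -0.6]
```

Run:
```python
from h import *
from cell import robot
ey=np.array([-np.sin(yaw0),np.cos(yaw0)])
def st(l):
    s=robot.read_state(); print(l,round(s["t"],2),toC(s["eef_pos"]).round(4),"Fy",round(float(s["force"][:2]@ey),2)); return s
hit=robot.servo_line(C(.057,.1535,.084),vel=.03,contact_N=10); s=st(hit)
y=.1535
while y>.1445:
    y-=.0015
    hit=robot.servo_line(C(.057,y,.084),vel=.02,contact_N=8); s=st("push %.4f %s"%(y,hit))
    if hit: break
    if float(s["force"][:2]@ey)<1.2: break
p=robot.camera_params("wrist"); im,d=robot.capture("wrist")
np.savez("pics/w2.npz",im=im,d=d,E=p["extrinsics"]); cv2.imwrite("pics/w2.png",im[:,:,::-1])
```

```text
False 6.38 [0.0567 0.153  0.0837] Fy 2.0
push 0.1520 False 6.62 [0.057  0.1511 0.084 ] Fy -0.63
```

View pics/w2.png

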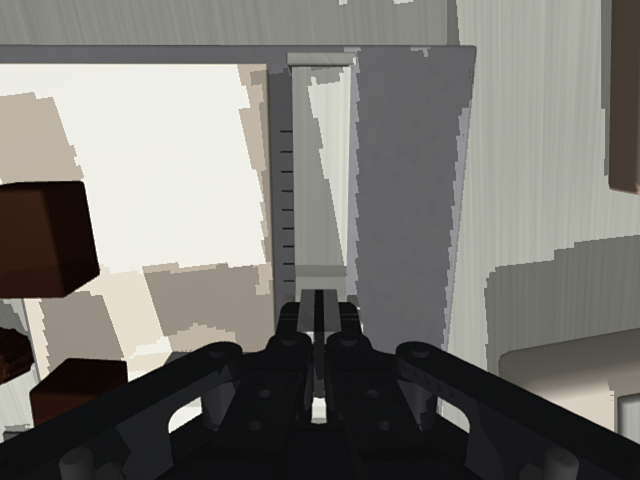

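Run:
```python
from h import *
from cell import robot
ey=np.array([-np.sin(yaw0),np.cos(yaw0)])
def st(l):
    s=robot.read_state(); print(l,round(s["t"],2),toC(s["eef_pos"]).round(4),"Fy",round(float(s["force"][:2]@ey),2)); return s
for y in np.arange(.1505,.1405,-.001):
    hit=robot.servo_line(C(.057,y,.084),vel=.02,contact_N=4); s=st("push %.4f %s"%(y,hit))
    if hit or float(s["force"][:2]@ey)>4.5: break
```

```text
push 0.1505 False 6.92 [0.0571 0.1502 0.0841] Fy 0.24
push 0.1495 False 7.17 [0.057  0.1494 0.084 ] Fy 0.19
push 0.1485 False 7.42 [0.057  0.1484 0.084 ] Fy -1.03
push 0.1475 False 7.67 [0.057  0.1474 0.084 ] Fy -0.6
push 0.1465 False 7.92 [0.057  0.1464 0.084 ] Fy -0.49
push 0.1455 False 8.18 [0.057  0.1454 0.084 ] Fy -0.59
push 0.1445 False 8.43 [0.057  0.1444 0.084 ] Fy 0.05
push 0.1435 False 8.68 [0.057  0.1438 0.084 ] Fy 1.81
push 0.1425 False 8.93 [0.057  0.1436 0.084 ] Fy 5.34
```

Run:
```python
from h import *
from cell import robot
ey=np.array([-np.sin(yaw0),np.cos(yaw0)])
def st(l):
    s=robot.read_state(); print(l,round(s["t"],2),toC(s["eef_pos"]).round(4),"Fy",round(float(s["force"][:2]@ey),2)); return s
robot.servo_line(C(.057,.165,.084),vel=.1)
robot.servo_line(C(.05,.17,.18),vel=.2)
robot.servo_line(C(-.05,.08,.18),vel=.25); st("a")
p=robot.camera_params("wrist"); im,d=robot.capture("wrist")
np.savez("pics/w3.npz",im=im,d=d,E=p["extrinsics"]); cv2.imwrite("pics/w3.png",im[:,:,::-1])
im,d=robot.capture("top")
np.savez("pics/top1.npz",im=im,d=d,E=robot.camera_params("top")["extrinsics"])
cv2.imwrite("pics/top1.png",cv2.resize(im[130:290,190:460,::-1],None,fx=2.96,fy=2.96,interpolation=cv2.INTER_CUBIC))
```

```text
a 10.62 [-0.0497  0.0802  0.1793] Fy 0.42
```

View pics/w3.png

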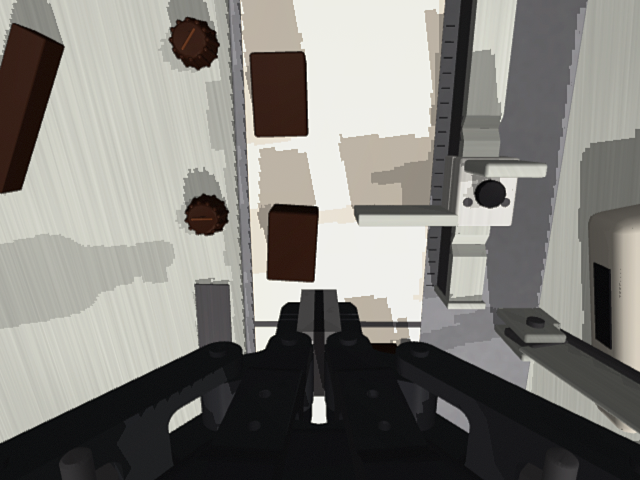

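View pics/top1.png

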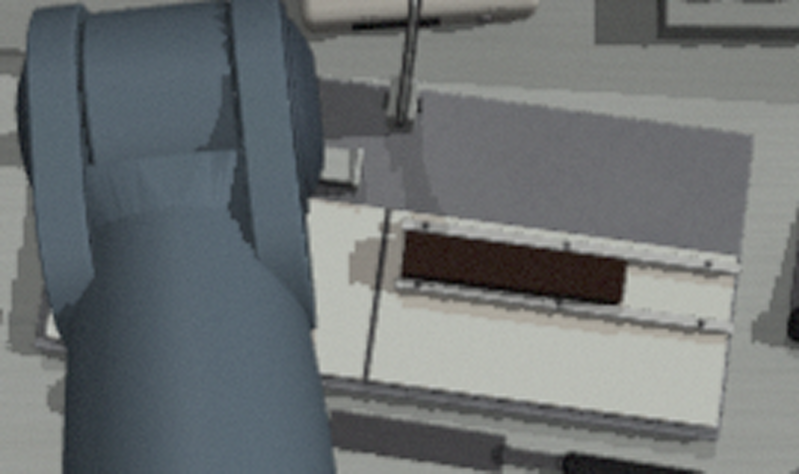

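The wrist view shows the stop's knob at (490,193). The far slot (481,133) and near slot (470,245) are visible on either side, so the pin is at the middle slot. The pieces are untouched. Next I'll measure the stop face and the bar.

Run:
```python
from h import *
P,im,d=cloud("wrist","pics/w3.npz"); c=toC(P)
E=load("wrist","pics/w3.npz")[2]
for v in range(202,230,2): print(v,c[v,380].round(4),c[v,440].round(4))
print("knife line",toC(ray_z("wrist",E,275,324,.03)),toC(ray_z("wrist",E,400,325,.03)))
print("slots",[toC(ray_z("wrist",E,u,v,.052)).round(4) for u,v in ((470,245),(481,121))],"knob",c[193,490], "carr", c[175,465],c[215,475])
print([c[193,u].round(4) for u in (480,485,495,500)])
P,im,d=cloud("wrist","pics/w1.npz")
```

```text
202 [-0.0055  0.0988  0.031 ] [0.0421 0.0972 0.0214]
204 [-0.0053  0.0972  0.0305] [0.0423 0.0956 0.0211]
206 [-0.0067  0.0973  0.0402] [0.0367 0.0973 0.0396]
208 [-0.0079  0.0972  0.0477] [0.0349 0.0969 0.046 ]
210 [-0.0091  0.0974  0.0564] [0.0323 0.0971 0.0547]
212 [-0.01    0.0971  0.0626] [0.03   0.0972 0.0626]
214 [-0.0111  0.0971  0.0696] [0.0282 0.097  0.0688]
216 [-0.011   0.0958  0.0697] [0.0279 0.0959 0.0702]
218 [-0.0111  0.0947  0.0705] [0.0282 0.0945 0.0694]
220 [-0.0108  0.093   0.069 ] [0.0282 0.0932 0.0699]
222 [-0.0108  0.0917  0.0692] [0.0285 0.0917 0.0691]
224 [-0.0109  0.0906  0.0701] [0.0285 0.0905 0.0696]
226 [-0.0048  0.0806  0.0317] [0.0437 0.0783 0.0211]
228 [-0.0048  0.0791  0.0317] [0.0436 0.0769 0.0219]
knife line [-0.08658471 -0.00139578  0.03      ] [ 0.01504704 -0.00214755  0.03      ]
slots [array([0.0565, 0.0714, 0.052 ]), array([0.0552, 0.1556, 0.052 ])] knob [0.05449911 0.11226121 0.0797781 ] carr [0.04150885 0.12233484 0.07030376] [0.05054327 0.09661207 0.07014291]
[array([0.0486, 0.1122, 0.0792]), array([0.0514, 0.1123, 0.0799]), array([0.0576, 0.1122, 0.0797]), array([0.0613, 0.1121, 0.0784])]
```

Run:
```python
from h import *
from cell import robot
ey=np.array([-np.sin(yaw0),np.cos(yaw0)])
def st(l):
    s=robot.read_state(); print(l,round(s["t"],2),toC(s["eef_pos"]).round(4),"Fy",round(float(s["force"][:2]@ey),2)); return s
robot.servo_line(C(-.04,-.1,.18),vel=.25)
robot.servo_line(C(-.001,-.215,.15),vel=.2)
st("above")
p=robot.camera_params("wrist"); im,d=robot.capture("wrist")
np.savez("pics/w4.npz",im=im,d=d,E=p["extrinsics"]); cv2.imwrite("pics/w4.png",im[:,:,::-1])
```

```text
above 12.38 [-0.0013 -0.2138  0.15  ] Fy -0.35
```

View pics/w4.png

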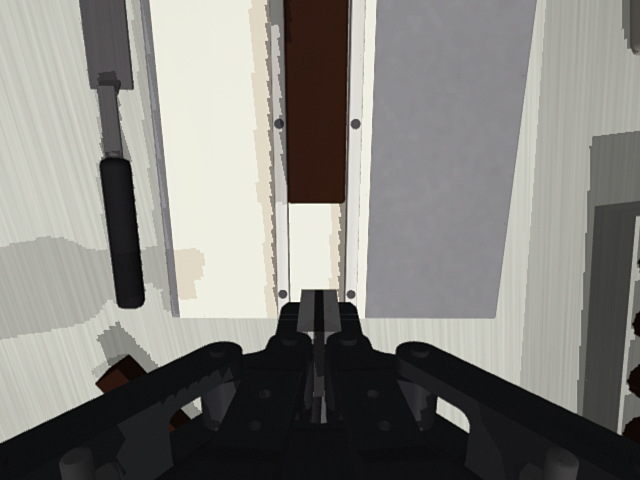

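The in-channel bar's rear edge is at (316,203), straight ahead of the fingers. Candidates in the first top view were the bar in the channel (363,220), loose bars on the table at (232,323) and (472,293), and cut pieces at (240,236) and (283,240). The one in the channel is the largest, measured at 168 x 34 mm in the enlarged crop, so that is the one to push.

Run:
```python
from h import *
from cell import robot
ey=np.array([-np.sin(yaw0),np.cos(yaw0)])
E=load("wrist","pics/w4.npz")[2]
l,r=[toC(ray_z("wrist",E,u,203,.062)) for u in (288,345)]; print(l.round(4),r.round(4))
def st(l):
    s=robot.read_state(); print(l,round(s["t"],2),toC(s["eef_pos"]).round(4),"Fy",round(float(s["force"][:2]@ey),2),s["force"].round(1)); return s
x=float((l+r)[0]/2); 
assert abs(x)<.005 and -.19<l[1]<-.178
z=.0495
robot.servo_line(C(x,-.218,.075),vel=.12)
print(robot.servo_line(C(x,-.218,z),vel=.04,contact_N=6)); st("down")
print(robot.servo_line(C(x,-.186,z),vel=.04,contact_N=2.5)); st("contact")
print(robot.servo_line(C(x,-.160,z),vel=.04,contact_N=10)); st("push")
```

```text
[-0.0208 -0.1861  0.062 ] [ 0.0129 -0.186   0.062 ]
False
down 13.98 [-0.0039 -0.218   0.0495] Fy -0.4 [-0.1 -0.4  0.3]
False
contact 14.93 [-0.0039 -0.1857  0.0495] Fy 0.57 [-0.3  0.6 -0. ]
False
push 15.73 [-0.0039 -0.1597  0.0495] Fy -0.58 [-0.1 -0.6 -0.3]
```

Run:
```python
from h import *
from cell import robot
p=robot.camera_params("wrist"); im,d=robot.capture("wrist")
np.savez("pics/w5.npz",im=im,d=d,E=p["extrinsics"]); cv2.imwrite("pics/w5.png",im[:,:,::-1])
im,d=robot.capture("side")
cv2.imwrite("pics/s5.png",cv2.resize(im[150:370,250:450,::-1],None,fx=2.7,fy=2.7,interpolation=cv2.INTER_CUBIC))
```

```text
(no output)
```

View pics/w5.png

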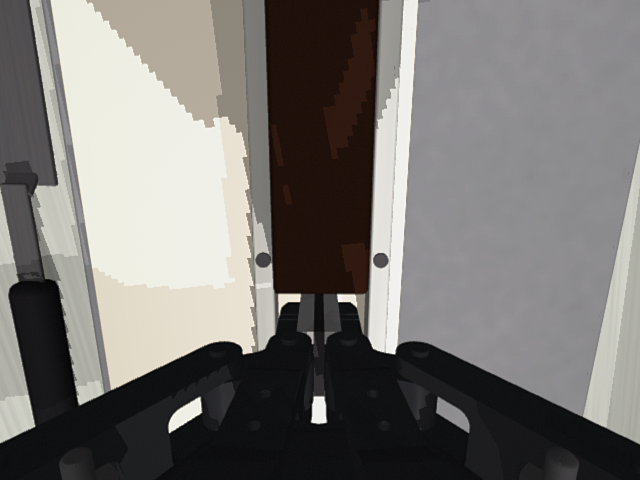

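View pics/s5.png

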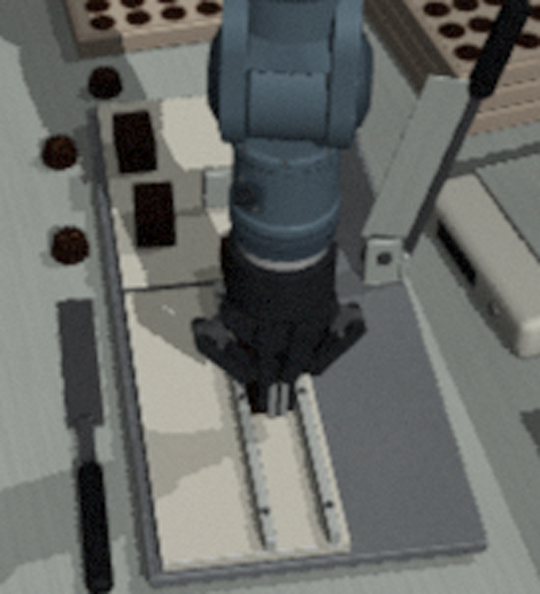

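Run:
```python
from h import *
from cell import robot
ey=np.array([-np.sin(yaw0),np.cos(yaw0)])
def st(l):
    s=robot.read_state(); f=float(s["force"][:2]@ey); print(l,round(s["t"],2),toC(s["eef_pos"]).round(4),"Fy",round(f,2)); return f
x=-.0035;z=.0495
print(robot.servo_line(C(x,-.100,z),vel=.045,contact_N=8)); st("push")
for y in np.arange(-.098,-.080,.001):
    hit=robot.servo_line(C(x,y,z),vel=.01,contact_N=5); f=st("%.4f %s"%(y,hit))
    if hit or f<-4.5: break
```

```text
False
push 17.32 [-0.0035 -0.0998  0.0495] Fy -0.12
-0.0980 False 17.67 [-0.0035 -0.0981  0.0495] Fy -2.35
-0.0970 False 17.92 [-0.0035 -0.0969  0.0495] Fy -1.37
-0.0960 False 18.17 [-0.0035 -0.0958  0.0495] Fy -0.91
-0.0950 False 18.42 [-0.0036 -0.0948  0.0495] Fy -2.03
-0.0940 False 18.67 [-0.0035 -0.0939  0.0495] Fy -0.9
-0.0930 False 18.92 [-0.0036 -0.0929  0.0495] Fy -1.09
-0.0920 False 19.17 [-0.0035 -0.0919  0.0495] Fy -1.28
-0.0910 False 19.42 [-0.0035 -0.0911  0.0495] Fy -1.32
-0.0900 False 19.67 [-0.0036 -0.0909  0.0495] Fy -4.99
```

Run:
```python
from h import *
from cell import robot
robot.servo_line(C(-.0035,-.12,.0495),vel=.08)
robot.servo_line(C(-.0035,-.125,.17),vel=.2)
robot.servo_line(C(-.06,.06,.19),vel=.25)
p=robot.camera_params("wrist"); im,d=robot.capture("wrist")
np.savez("pics/w6.npz",im=im,d=d,E=p["extrinsics"]); cv2.imwrite("pics/w6.png",im[:,:,::-1])
robot.servo_line(C(-.13,-.1,.2),vel=.3)
im,d=robot.capture("top")
np.savez("pics/top2.npz",im=im,d=d,E=robot.camera_params("top")["extrinsics"])
cv2.imwrite("pics/top2.png",cv2.resize(im[130:290,190:460,::-1],None,fx=2.96,fy=2.96,interpolation=cv2.INTER_CUBIC))
print(robot.read_state()["t"])
c=toC(cloud("wrist","pics/w6.npz")[0]); np.save("pics/c6.npy",c)
```

```text
22.7
```

View pics/w6.png

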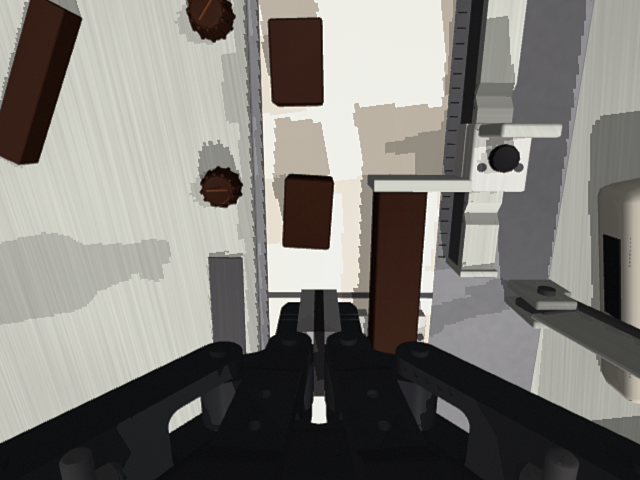

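View pics/top2.png

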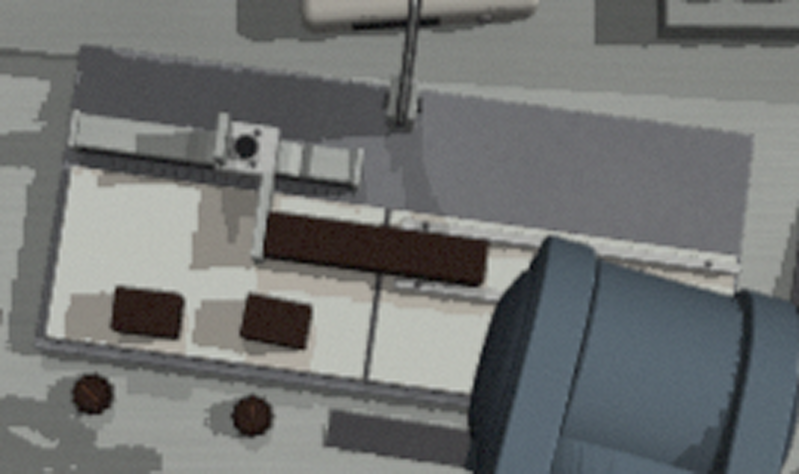

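Run:
```python
import numpy as np
from h import *
c=np.load("pics/c6.npy")
for v in range(176,204,2): print(v,c[v,380].round(4),c[v,420].round(4),c[v,440].round(4))
print(c[157,504])
cv2.imwrite("pics/w6c.png",cv2.resize(cv2.imread("pics/w6.png")[110:270,340:580],None,fx=3.2,fy=3.2,interpolation=cv2.INTER_CUBIC))
```

```text
176 [-0.0178  0.0975  0.0472] [0.0111 0.0973 0.0458] [0.0252 0.0974 0.0468]
178 [-0.0199  0.0975  0.0614] [0.0077 0.0974 0.0601] [0.0207 0.0976 0.062 ]
180 [-0.021   0.097   0.0693] [0.0054 0.097  0.0695] [0.0189 0.0969 0.0687]
182 [-0.0211  0.0957  0.07  ] [0.0053 0.0958 0.0703] [0.0188 0.0957 0.0693]
184 [-0.021   0.0944  0.07  ] [0.0055 0.0944 0.07  ] [0.0189 0.0944 0.0692]
186 [-0.0209  0.0931  0.0695] [0.0056 0.0931 0.0698] [0.0189 0.0931 0.0697]
188 [-0.0212  0.092   0.0717] [0.0057 0.0918 0.0698] [0.0189 0.0918 0.0699]
190 [-0.0209  0.0905  0.0705] [0.0054 0.0907 0.0714] [0.019  0.0905 0.07  ]
192 [-0.0198  0.0882  0.0632] [0.0077 0.0881 0.0625] [0.0308 0.0839 0.0315]
194 [-0.0198  0.0869  0.0635] [0.0077 0.0868 0.0628] [0.0312 0.0822 0.0307]
196 [-0.0194  0.0852  0.0615] [0.0078 0.0854 0.0629] [0.0314 0.0806 0.0302]
198 [-0.0196  0.0841  0.0635] [0.008  0.084  0.0625] [0.0345 0.0776 0.0206]
200 [-0.0194  0.0826  0.0624] [0.0078 0.0827 0.0634] [0.0343 0.0762 0.0217]
202 [-0.0195  0.0813  0.0632] [0.0084 0.0811 0.0617] [0.0346 0.0745 0.021 ]
[0.05513929 0.1123412  0.07805862]
```

View pics/w6c.png

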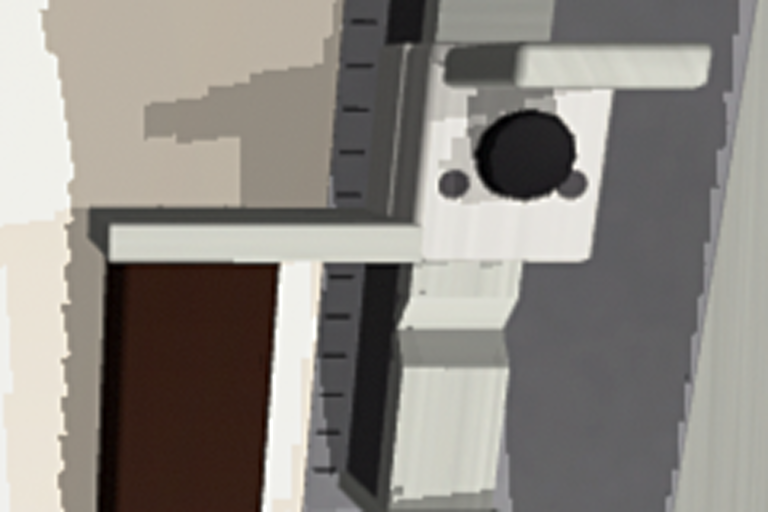

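The crop shows the bar's end flush against the stop plate, with no gap. The plate face (y≈0.090) and the knob (y 0.112) have not moved, so the stop is still seated. The arm is clear, so I'm handing in.

Run:
```python
from cell import robot
print(robot.read_state()["force"]); print(robot.sign_off())
```

```text
[-0.86219274  0.8603962   0.22461644]
the job is handed in; nothing more can be done
None
```

The length stop is in the middle slot and the chocolate bar lies flush against it. I handed the job in at about 23 s of the 51 s allowed.

- **Stop:** It started in the far slot and took roughly 13 N to push out with the shut fingertips. The push then fell away near the middle slot. A gentle re-touch met firm resistance exactly 40 mm from where I first touched the tab. The camera showed the two outer slots clear on either side of the carriage.
- **Bar:** I pushed it about 105 mm under the raised knife. The force rose from about 1 N to 5 N at the predicted position, and I stopped there, well below the 15 N that could unseat the stop.
- **Last checks:** The wrist picture showed no gap between bar and plate. The plate face is still about 90 mm past the knife line, and the knob's position along the rail is unchanged. The cut pieces and the two pralines in view lie as before. The last views did not show the mould, the scraper, the third praline or all of the spatula, but the arm never went near them.
- **Small disagreements:**
  - The first soft touch on the bar did not trip the 2.5 N contact stop, because the bar slid with only about 1 N. I confirmed by picture that it was moving before pushing on.
  - The knob's height read 79.8 mm before the bar push and 78.1 mm after. I took the difference as depth noise, so I judged the pin's seating from position and force rather than height.

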